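# Knock a stuck guide roller up out of its fixture nest

## Task

A guide roller is stuck below the rim of the fixture nest: take the cranked knockout rod by its lug, reach its pin in under the nest, feel gently for the hidden knockout hole in the slide plate and push the roller up until it stands about 20 mm proud of the rim. Then stand the rod back upright on the bench, clear of the nest. Last, lift the roller out and stand it upright in the empty half of the tray; never force the pin against nest or roller, tip the roller over, or disturb the other things.

Things in the scene. Friction and masses are not known exactly. Their poses are not given: they have to be found in the camera images.
- nest: Fixture nest screwed to the bench: bright steel block 80 (x) x 88 (y) mm, from 70 to 124 mm above the bench, on two dark side plates 68 mm apart (inside, along y); the space below is open at its -x and +x ends. Origin: on the bench, below the axis of the block's round bore (53.5 mm), where the roller is stuck. Bolted flanges reach y = +-67 mm, plunger ends y = +-59 mm.
- nest_under (a point): Point of the bore's axis on the underside of the slide plate, 62 mm above the bench. The plate, 8 mm thick, is the bore's floor. It has one 18 mm through hole, hidden from sight: its centre is at x = 0 in the nest's frame, but at any y from -11 to +11 mm, as the plate was shifted in its grooves along y and clamped (it will not move). Find the hole by feel with the pin.
- nest_mouth (a point): Centre of the bore's mouth, 124 mm above the bench. Two opposed spring plungers (brass bodies on the +-y faces) grip the roller's side in the block: pushing it up takes about 8 to 20 N, and it stays where it was pushed to.
- roller: Dark spool-shaped guide roller, 52 mm diameter, 52 mm high, 0.14 to 0.28 kg, standing on end in the bore on the slide plate, its top 2 mm below the rim. Origin: centre of its lower end; z up along its axis. When it stands proud, grip it across its 52 mm upper end.
- knockout: Knockout rod of dark bar, cranked to a C in its x-z plane, 0.45 kg, standing on its foot. Origin: under the foot below the pin. Foot 10 mm thick, 32 mm wide, x = -67 to +17 mm; leg x = -67 to -53 mm; top arm 160 to 172 mm up. Put it in at the nest's -x end with both x axes alike: foot between the side plates, top arm passing over the block.
- pin_tip (a point): Centre of the tip of the knockout's upright pin, 46 mm above the rod's origin: 16 mm diameter, tip bevelled to 13 mm over 3 mm. It goes 36 mm into the plate, thus lifts the roller 28 mm, before the foot meets the plate.
- grip_lug (a point): Middle of the knockout's grip lug, straight above the pin, 202 mm above the rod's origin. The lug is 32 mm (x) by 16 mm (y) in plan and stands from 172 to 218 mm: pinch it from above across y.
- tray: Low steel parts tray fixed on the bench, 100 (x) x 168 (y) x 22 mm, 3 mm walls and floor; a wall across the middle parts it into two halves along y. Origin: centre of its underside. The half at its -y end holds a finished roller (leave it); the half at its +y end is empty.
- tray_spot (a point): Centre of the floor of the empty half of the tray.
- big_nut: Rusty hex nut, 30 x 34 x 16 mm, lying on the bench; leave it. Origin: centre of its underside.
- roller_bracket: U bracket with a roller, 39 x 80 x 50 mm, on the bench; leave it. Origin: centre of its underside.
There are look-alikes about, which are no part of the job. What is shaped like the roller but red or turquoise is not meant.

How it is judged:
By the outcome, as a careful person would: the job done as asked, in the order asked, and still so for the second after the job is handed in, with the robot touching nothing.
It also fails if it takes over 72 s, if anything falls off the work surface, if the arm or the gripper's body presses on something with over 40 N, if the wrist force passes 120 N, or if a joint passes its speed limit or range.

## Robot

A 6-joint arm with a two-finger parallel gripper is mounted at the origin on a cart in front of the work surface, level with it; the furniture and walls round the work are solid. World frame = base frame: x ahead of the robot, y to its left, z up, the work surface at z = 0. Lengths are in m, angles in rad, forces in N, time in s.
With the tool pointing down it reaches from about 0.375 to 0.9 m from the base axis. Payload 3.1 kg.
Tool frame: the origin (TCP) lies between the finger pads; the fingertips stand 17 mm ahead of it and the grasp point (between the pads) lies 2 mm behind it; z points along the fingers, y is the line along which they close (so a half turn about z gives the same grasp; the last joint's range is limited). The gripper opens to 85 mm and grips with 20 to 120 N. Pads are 22 mm wide; open, the fingers measure 114 mm over their backs; the gripper's body (76 mm by 85 mm) begins 54 mm behind the grasp point. The pads swing forward as they close: fully open they stand 13 mm farther back than shut.
Start: joints at [1.165, 0.527, 1.433, -0, 1.181, -0.178], TCP at [0.14, 0.609, 0.248] pointing down, gripper open.
Joint ranges: [-3.08, 3.08], [-0.75, 2.2], [0.22, 2.44], [-1.43, 4.57], [0, 2.65], [-2.85, 2.85]. Speed limits (rad/s): [2.79, 2.79, 3.14, 3.14, 3.14, 3.14].

## Interface

Orientations are given as a unit quaternion [x, y, z, w].
In Python, from station import sense, vision, order gives the robot as it stands.
- The arm moves only by the shell command python3 -m crank 'ROWS' [OPENING] [FORCE]. ROWS is JSON, a list of rows, each an object with "dp": the shift along the world's x, y, z in units of 30 mm (1.0 is 30 mm), a list of three; "angular": the turn, a rotation vector about the world's x, y, z in degrees, a list of three. In form: [{"dp": [dx, dy, dz], "angular": [ax, ay, az]}, ...]. A call has 1 to 20 rows; each row shifts and turns the commanded pose from where the row before left it; what a row does not reach is not made up. A row lasts 1/10 s, in which the tool goes at most 50 mm and 8.59 degrees, less where a joint would pass 70% of its speed; a pose out of reach is approached as far as the arm can. A call is refused whole if a number of a shift passes 1 or a number of a turn 8.59, either way. A call with a gripper value outside its range is refused whole. OPENING is the closure, from 0 (fully open) to 1 (shut), set as the call begins (- or left out, the last holds). The fingers move at their own pace and stop on an object; FORCE is the grip in N (left out, the last holds). Time passes only in rows, so rows that do not move let the fingers close. It gives the time, the measured TCP pose, the force, the opening and the grip force at its end, in the units of the state.
- sense(): the state, without advancing time (a new reading comes with each control period).
- vision.snapshot(name): name is "scene" or "top"; returns a dict with "image" (400x640x3 uint8, blue, green, red), "range_z" (400x640 float32, m along the optical axis (not along the pixel's ray), 0 where there is no reading), "mtx" (3x3 intrinsics, pixels), "dist" ([k1, k2, p1, p2, k3] as OpenCV has them; the pictures are not rectified), "pose" (4x4, takes a point from camera to world coordinates). Camera axes: x right, y down, z forward; pixel columns grow to the right and rows downward; lengths in m; the calibration is good to about 2 mm. A picture is of the moment at which its call begins.
- order.sign_off(): hands the job in; it is judged then, once.
The state is a dict: "t": time; "q": joint angles; "qd": joint speeds; "tau": joint torques, N m; "tcp_pos": TCP position; "tool_rot": TCP orientation; "force": force on the tool from outside, world axes, zero at the start; "ft_torque": the same for the moment, N m; "finger_gap": opening from 0.0 (shut) to 1.0 (fully open); "gripper_force": force on a finger pad.
Only numpy, scipy, OpenCV 4.12 (cv2) and the standard library are available. Lean on these libraries where they do the work, as an engineer would, in place of code of your own. Each camera call takes 0.05 s, during which the arm holds its last target. There are 200 camera calls.

## Working session

There is one attempt and no reset: what is moved stays moved. The work goes in short steps, Python scripts to look and compute and a shell command to move; the robot and the scene stay as the last step left them, time stands still between calls to the robot, and variables do not carry over. Pictures are saved under pics/ and viewed, at most 10 in all, crops included, and the job is handed in when it is done.

```bash
ls; mkdir -p pics; python3 - <<'E'
from station import sense, vision
import cv2,numpy as np
s=sense();print(s)
for n in("scene","top"):
    d=vision.snapshot(n);cv2.imwrite(f"pics/{n}0.png",d["image"]);np.savez(f"{n}0.npz",**d)
    print(n,d["mtx"].tolist(),d["dist"],d["pose"].round(4).tolist())
E
```

```text
pics
{'t': 0.0, 'q': array([ 1.16548283e+00,  5.28462260e-01,  1.43391229e+00, -1.43372735e-05,
        1.18139869e+00, -1.78515118e-01]), 'qd': array([ 0.00036552,  0.00043492,  0.00191464,  0.00207489, -0.0015251 ,
       -0.00019331]), 'tau': array([-1.41800279e-03, -4.42344761e+01, -1.78024542e+01, -4.21409513e-04,
        8.46954121e-03,  9.41255394e-06]), 'tcp_pos': array([0.14024653, 0.60835834, 0.24733281]), 'tool_rot': array([ 1.13153528e-01,  9.93576917e-01, -1.04607512e-03, -3.07422438e-04]), 'force': array([ 0.11049272,  0.19128451, -0.74001817]), 'ft_torque': array([ 0.0696801 , -0.02790677, -0.01590721]), 'gripper_force': 0.0, 'finger_gap': 0.9991502753431716}
scene [[516.0696806695667, 0.0, 321.1466945801783], [0.0, 516.0696806695667, 196.79215564822596], [0.0, 0.0, 1.0]] [-0.07556489  0.          0.          0.          0.        ] [[0.8027, -0.4335, 0.4095, 0.0322], [-0.5962, -0.5653, 0.5701, -1.0555], [-0.0156, -0.7018, -0.7122, 1.0311], [0.0, 0.0, 0.0, 1.0]]
top [[487.01849045919903, 0.0, 320.41867795806974], [0.0, 487.01849045919903, 199.68918003501832], [0.0, 0.0, 1.0]] [-0.00773307  0.          0.          0.          0.        ] [[-0.025, -0.9975, 0.0665, 0.4714], [-0.9996, 0.0241, -0.0144, -0.3718], [0.0128, -0.0668, -0.9977, 1.0915], [0.0, 0.0, 0.0, 1.0]]
```

View pics/scene0.png

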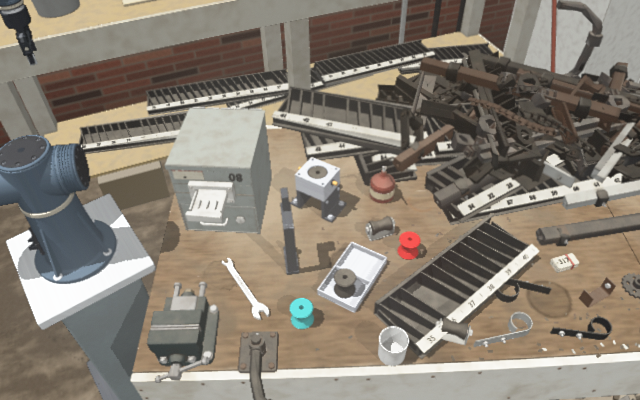

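View pics/top0.png

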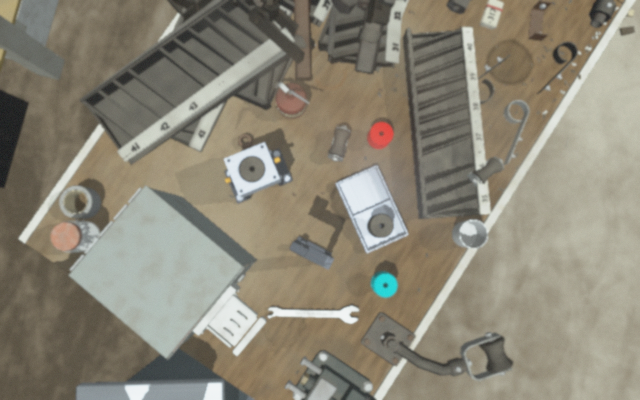

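Scene view: nest at about (318,178), knockout (290,230) edge-on, tray (352,275) with its finished roller (345,282). Top view: nest (252,170), knockout (318,240), tray (371,208). Next, measure with depth.

```bash
cat > h.py <<'E'
import numpy as np,cv2
def cloud(d):
    h,w=d["range_z"].shape
    uv=np.stack(np.meshgrid(np.arange(w),np.arange(h)),-1).reshape(-1,1,2).astype(np.float64)
    n=cv2.undistortPoints(uv,d["mtx"],d["dist"]).reshape(h,w,2)
    z=d["range_z"][...,None]
    P=np.concatenate([n*z,z],-1)
    W=P@d["pose"][:3,:3].T+d["pose"][:3,3]
    W[d["range_z"]==0]=np.nan
    return W
def rect(pts):
    (c,s,a)=cv2.minAreaRect((np.asarray(pts)[:,:2]*1000).astype(np.float32)); return np.round(c,1),np.round(s,1),round(a,1)
E
python3 - <<'E'
from h import *
d=dict(np.load("top0.npz"));W=cloud(d)
np.set_printoptions(precision=4,suppress=True)
def comp(name,x0,x1,y0,y1,lo,hi):
    m=np.zeros(W.shape[:2],np.uint8); z=W[...,2]
    m[y0:y1,x0:x1]=((z>lo)&(z<hi))[y0:y1,x0:x1]
    n,l,st,_=cv2.connectedComponentsWithStats(m)
    for i in range(1,n):
        if st[i,4]>15:
            p=W[l==i];print(name,st[i],rect(p),"mean",p.mean(0))
comp("nesttop",205,310,130,220,.115,.135)
comp("lug",270,370,180,290,.19,.24)
comp("arm",270,370,180,290,.15,.185)
comp("foot",270,336,180,290,.005,.03)
comp("tray",325,420,160,260,.015,.03)
comp("rollertray",325,420,160,260,.04,.07)
comp("brkt?",325,360,115,165,.01,.09)
c=cv2.resize(d["image"][110:290,190:430],None,fx=3.3,fy=3.3,interpolation=cv2.INTER_CUBIC);cv2.imwrite("pics/topc.png",c)
print([W[r,c] for r,c in [(250,330),(240,310),(255,310),(210,320)]])
E
```

```text
nesttop [ 224  142   56   54 1766] (array([ 602.1, -249.6]), array([80.9, 94.9]), 21.6) mean [ 0.6017 -0.2498  0.1232]
lug [289 241  20  15 171] (array([ 443.5, -343.2]), array([31.2, 16.1]), 61.9) mean [ 0.4439 -0.3433  0.2172]
arm [291 239  43  31 399] (array([ 431.1, -366. ]), array([80.7, 23.8]), 62.0) mean [ 0.4269 -0.3753  0.1722]
foot [279 180  11   6  30] (array([ 586. , -306.6]), array([ 8.9, 24.5]), 20.6) mean [ 0.5856 -0.3084  0.0104]
foot [297 236  35  19 136] (array([ 442.1, -371.1]), array([83.1,  8. ]), 62.1) mean [ 0.4441 -0.3675  0.0104]
tray [336 165  72  88 447] (array([ 521. , -499.6]), array([168. , 100.4]), 22.4) mean [ 0.5209 -0.5011  0.0212]
tray [415 164   3  13  21] (array([ 603.5, -600.8]), array([28.1,  1.1]), 3.8) mean [ 0.6031 -0.6007  0.0224]
tray [416 178   4  31  46] (array([ 552.7, -603.1]), array([66.8,  1.9]), 3.5) mean [ 0.5528 -0.6033  0.0217]
rollertray [417 160   3  21  33] (array([ 601. , -601.6]), array([43.9,  3. ]), 1.6) mean [ 0.6046 -0.6013  0.0465]
rollertray [370 213  24  25 455] (array([ 483.4, -515.7]), array([49.8, 51.3]), 88.2) mean [ 0.4831 -0.5152  0.055 ]
brkt? [328 125  23  36 501] (array([ 666.2, -431.2]), array([36.8, 79.5]), 72.7) mean [ 0.6643 -0.4305  0.0415]
[array([ 0.4311, -0.4062, -0.0009]), array([ 0.4545, -0.3621, -0.    ]), array([ 0.4291, -0.3629,  0.1717]), array([ 0.521 , -0.3861, -0.0008])]
```

View pics/topc.png

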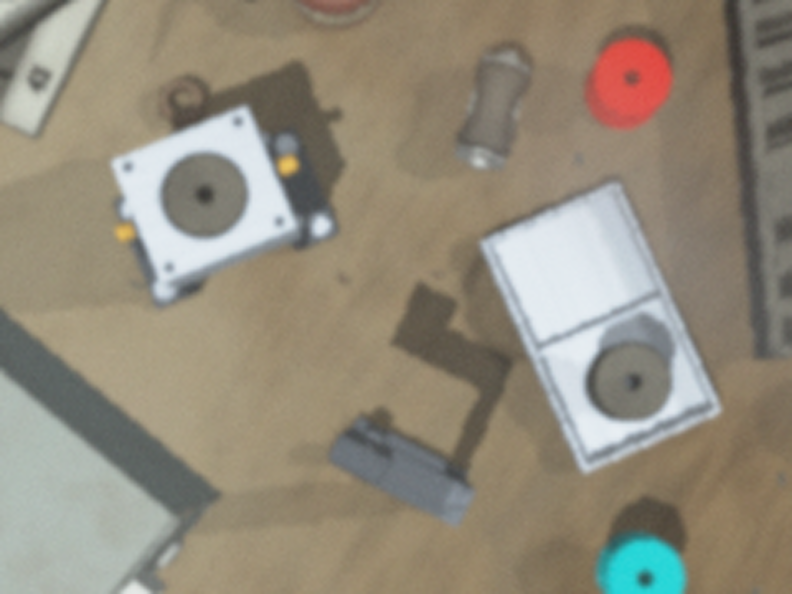

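The crop shows the nest with the roller's face at (205,193) and plungers at (125,232) and (288,163). The knockout's lug end is at (360,450) with its leg toward (455,505). The tray's empty half is at (575,260), and the nut at (185,97) sits behind the nest's +x end.

```bash
python3 - <<'E'
from h import *
from scipy.spatial.transform import Rotation as R
d=dict(np.load("top0.npz"));W=cloud(d);z=W[...,2]
def ray(uv,h):
    n=cv2.undistortPoints(np.array([[uv]],float),d["mtx"],d["dist"])[0,0]
    v=d["pose"][:3,:3]@[n[0],n[1],1];o=d["pose"][:3,3];return (o+v*(h-o[2])/v[2])[:2].round(4)
g=cv2.cvtColor(d["image"],cv2.COLOR_BGR2GRAY)
# block top: bright, at rim height
m=np.zeros(g.shape,np.uint8);m[130:220,205:310]=((g>150)&(z>.12)&(z<.13))[130:220,205:310]
m=cv2.morphologyEx(m,cv2.MORPH_OPEN,np.ones((3,3)))
c=max(cv2.findContours(m,0,2)[0],key=cv2.contourArea).reshape(-1,2)
P=np.array([ray(p,.124) for p in c]);print("block",rect(P))
k=((g<150)).astype(np.uint8);k2=np.zeros_like(k);k2[150:188,233:272]=k[150:188,233:272]
n,l,st,ce=cv2.connectedComponentsWithStats(k2)
for i in range(1,n):
    if st[i,4]>100: print("bore",st[i],ray(ce[i],.122))
# plungers yellow
hsv=cv2.cvtColor(d["image"],cv2.COLOR_BGR2HSV)
y=cv2.inRange(hsv,(12,120,120),(32,255,255));n,l,st,ce=cv2.connectedComponentsWithStats(y[130:220,205:310])
for i in range(1,n):
    if st[i,4]>5: q=ce[i]+[205,130];print("plg",st[i,4],q,W[int(q[1]),int(q[0])])
# cabinet
cb=(z>.08)&(np.arange(400)[:,None]>185)&(np.arange(640)[None]<255)&(np.arange(400)[:,None]<360)
p=W[cb];print("cab",p.min(0),p.max(0),rect(p[p[:,2]>np.percentile(p[:,2],60)-.01]))
print("things tall along", np.nanmax(z[100:360,60:420]))
E
```

```text
block (array([ 601.9, -249.6]), array([80.5, 88. ]), 21.3)
bore [239 157  26  25 517] [ 0.6013 -0.2493]
plg 20 [276.85 159.55] [ 0.62184869 -0.29787829  0.10912142]
plg 17 [227.35294118 180.        ] [ 0.58098491 -0.19862575  0.11228555]
cab [ 0.24774372 -0.25588301  0.08003741] [0.5674692  0.16419825 0.24417133] (array([413.4, -93.7]), array([233.2, 204.9]), 48.9)
things tall along 0.24417133146437664
```

```bash
python3 -m crank '[{"dp":[0.85,-0.75,0.25],"angular":[0,0,-3]},{"dp":[0.85,-0.75,0.25],"angular":[0,0,-3]},{"dp":[0.85,-0.75,0.25],"angular":[0,0,-3]},{"dp":[0.85,-0.75,0.25],"angular":[0,0,-3]},{"dp":[0.85,-0.75,0.25],"angular":[0,0,-3]},{"dp":[0.85,-0.75,0.25],"angular":[0,0,-3]},{"dp":[0.85,-0.75,0.25],"angular":[0,0,-3]},{"dp":[0.85,-0.75,0.25],"angular":[0,0,-3]},{"dp":[0.85,-0.75,0.25],"angular":[0,0,-3]},{"dp":[0.85,-0.75,0.25],"angular":[0,0,-3]},{"dp":[0.85,-0.75,0.25],"angular":[0,0,-3]},{"dp":[0.85,-0.75,0.25],"angular":[0,0,-3]},{"dp":[0.3,-1,0],"angular":[0,0,-3]},{"dp":[0.3,-1,0],"angular":[0,0,-3]},{"dp":[0.3,-1,0],"angular":[0,0,-3]},{"dp":[0.3,-1,0],"angular":[0,0,-3]},{"dp":[0.3,-1,0],"angular":[0,0,-3]},{"dp":[0.3,-1,0],"angular":[0,0,-3]},{"dp":[0.3,-1,0],"angular":[0,0,-3]},{"dp":[0.3,-1,0],"angular":[0,0,-3]}]' 0 40
python3 -m crank '[{"dp":[0.3,-1,0],"angular":[0,0,-3]},{"dp":[0.3,-1,0],"angular":[0,0,-3]},{"dp":[-0.24,-0.98,0],"angular":[0,0,-3]},{"dp":[-0.24,-0.98,0],"angular":[0,0,-3]},{"dp":[-0.24,-0.98,0],"angular":[0,0,-3]},{"dp":[-0.24,-0.98,0],"angular":[0,0,-3]},{"dp":[-0.24,-0.98,0],"angular":[0,0,-3]},{"dp":[-0.24,-0.98,0],"angular":[0,0,-3]},{"dp":[-0.24,-0.98,0],"angular":[0,0,-3]},{"dp":[-0.24,-0.98,0],"angular":[0,0,-3]},{"dp":[-0.24,-0.98,0],"angular":[0,0,-3]},{"dp":[-0.24,-0.98,0],"angular":[0,0,-3]},{"dp":[-0.24,-0.98,0],"angular":[0,0,-3]},{"dp":[-0.24,-0.98,0],"angular":[0,0,-3]},{"dp":[-0.24,-0.98,0],"angular":[0,0,-3]},{"dp":[0,0,0],"angular":[0,0,0]},{"dp":[0,0,0],"angular":[0,0,0]}]'
cat > st.py <<'E'
from station import sense
from scipy.spatial.transform import Rotation as R
import numpy as np
np.set_printoptions(precision=4,suppress=True)
s=sense();M=R.from_quat(s["tool_rot"]).as_matrix()
print("t",round(s["t"],2),"tcp",s["tcp_pos"],"toolY",np.degrees(np.arctan2(M[1,1],M[0,1])).round(2),"z",M[:,2],"F",s["force"],"T",s["ft_torque"],"gap",round(s["finger_gap"],3),s["gripper_force"])
E
python3 st.py
```

```text
t: 2.1
tcp_pos: [0.5184, 0.0977, 0.3379]
tool_rot: [0.596, 0.803, -0.0, -0.0]
force: [0.6, -0.3, -0.2]
finger_gap: 0.997
gripper_force: 0.0
t: 3.8
tcp_pos: [0.4424, -0.3432, 0.3376]
tool_rot: [0.857, 0.515, 0.0, -0.001]
force: [0.4, 0.1, 0.4]
finger_gap: 0.998
gripper_force: 0.0
t 3.8 tcp [ 0.4424 -0.3432  0.3376] toolY -28.05 z [-0.0008  0.0018 -1.    ] F [0.4372 0.1408 0.3715] T [ 0.0364 -0.01   -0.0281] gap 0.998 0.0
```

```bash
python3 -m crank '[{"dp":[0.04,0,-0.8]},{"dp":[0,0,-0.8]},{"dp":[0,0,-0.8]},{"dp":[0,0,-0.8]},{"dp":[0,0,-0.7]},{"dp":[0,0,-0.5]},{"dp":[0,0,-0.19]},{"dp":[0,0,0]}]' 0 2>&1 | tail -7 ; python3 -m crank '[{"dp":[0,0,0],"angular":[0,0,0]},{"dp":[0,0,0],"angular":[0,0,0]},{"dp":[0,0,0],"angular":[0,0,0]},{"dp":[0,0,0],"angular":[0,0,0]},{"dp":[0,0,0],"angular":[0,0,0]},{"dp":[0,0,0],"angular":[0,0,0]},{"dp":[0,0,0],"angular":[0,0,0]},{"dp":[0,0,0],"angular":[0,0,0]}]' 1 80; python3 st.py
```

```text
validation failed for argument at $[0]...
t: 4.6
tcp_pos: [0.4429, -0.3432, 0.3383]
tool_rot: [0.857, 0.515, 0.0, -0.0]
force: [0.6, 0.4, -1.0]
finger_gap: 0.002
gripper_force: 0.0
t 4.6 tcp [ 0.4429 -0.3432  0.3383] toolY -28.0 z [-0.      0.0001 -1.    ] F [ 0.5725  0.402  -0.9504] T [-0.0122  0.022   0.0105] gap 0.002 0.0
```

"angular" is mandatory, so the call was refused. The gripper shut in free air; I'll reopen it while descending, holding first.

```bash
python3 -m crank '[{"dp":[0,0,0],"angular":[0,0,0]},{"dp":[0,0,0],"angular":[0,0,0]},{"dp":[0,0,0],"angular":[0,0,0]},{"dp":[0.03,0,-0.8],"angular":[0,0,0]},{"dp":[0,0,-0.8],"angular":[0,0,0]}]' 0 && python3 -m crank '[{"dp":[0,0,0],"angular":[0,0,0]}]'
```

```text
t: 5.1
tcp_pos: [0.4443, -0.3438, 0.2907]
tool_rot: [0.857, 0.515, 0.0, 0.001]
force: [0.6, -0.1, -0.8]
finger_gap: 0.847
gripper_force: 0.0
t: 5.2
tcp_pos: [0.4423, -0.3416, 0.2873]
tool_rot: [0.857, 0.515, -0.001, -0.004]
force: [-0.4, 0.8, 0.3]
finger_gap: 0.994
gripper_force: 0.0
```

Open. Go down 90 mm to TCP 0.200 and grip.

```bash
python3 -m crank '[{"dp":[0,0,-0.8],"angular":[0,0,0]},{"dp":[0,0,-0.8],"angular":[0,0,0]},{"dp":[0,0,-0.8],"angular":[0,0,0]},{"dp":[0,0,-0.4],"angular":[0,0,0]},{"dp":[0,0,-0.2],"angular":[0,0,0]},{"dp":[0,0,0],"angular":[0,0,0]},{"dp":[0,0,0],"angular":[0,0,0]}]' && python3 st.py && python3 -m crank '[{"dp":[0,0,0],"angular":[0,0,0]},{"dp":[0,0,0],"angular":[0,0,0]},{"dp":[0,0,0],"angular":[0,0,0]},{"dp":[0,0,0],"angular":[0,0,0]},{"dp":[0,0,0],"angular":[0,0,0]},{"dp":[0,0,0],"angular":[0,0,0]}]' 1 80; python3 st.py
```

```text
t: 5.9
tcp_pos: [0.4444, -0.3439, 0.2014]
tool_rot: [0.857, 0.515, 0.0, 0.001]
force: [0.8, 0.4, 0.1]
finger_gap: 1.002
gripper_force: 0.0
t 5.9 tcp [ 0.4444 -0.3439  0.2014] toolY -27.99 z [ 0.0014 -0.0016 -1.    ] F [0.7575 0.4075 0.0947] T [-0.0061 -0.0085 -0.0094] gap 1.002 0.0
t: 6.5
tcp_pos: [0.4438, -0.343, 0.2006]
tool_rot: [0.857, 0.515, 0.0, -0.0]
force: [-0.4, 1.3, 3.0]
finger_gap: 0.177
gripper_force: 78.7
t 6.5 tcp [ 0.4438 -0.343   0.2006] toolY -28.0 z [ 0.      0.0003 -1.    ] F [-0.3585  1.3094  2.9745] T [0.1868 0.104  0.0208] gap 0.177 78.66282105445862
```

```bash
python3 -m crank '[{"dp":[0,0,0.4],"angular":[0,0,0]},{"dp":[0,0,0.4],"angular":[0,0,0]},{"dp":[0.31,0.295,0],"angular":[0,0,-6.7]},{"dp":[0.31,0.295,0],"angular":[0,0,-6.7]},{"dp":[0.31,0.295,0],"angular":[0,0,-6.7]},{"dp":[0.31,0.295,0],"angular":[0,0,-6.7]},{"dp":[0.31,0.295,0],"angular":[0,0,-6.7]},{"dp":[0.31,0.295,0],"angular":[0,0,-6.7]},{"dp":[0,0,0],"angular":[0,0,0]},{"dp":[0,0,0],"angular":[0,0,0]},{"dp":[0,0,0],"angular":[0,0,0]}]' >/dev/null; python3 st.py; python3 - <<'E'
from station import vision
from h import *
for n in("scene","top"):
    d=vision.snapshot(n);cv2.imwrite(f"pics/{n}1.png",d["image"]);np.savez(f"{n}1.npz",**d)
a=cv2.imread("pics/scene1.png")[120:280,220:400];b=cv2.imread("pics/top1.png")[120:280,220:400]
cv2.imwrite("pics/c1.png",np.vstack([cv2.resize(x,(640,300),interpolation=2)[:, :] for x in(a,b)]))
# foot and leg parts seen in the clouds
for n in("scene","top"):
    W=cloud(dict(np.load(n+"1.npz")));z=W[...,2]
    near=np.hypot(W[...,0]-.46,W[...,1]+.305)<.08
    for lo,hi in((.026,.04),(.06,.17),(.185,.205)):
        p=W[near&(z>lo)&(z<hi)]
        if len(p)>10: print(n,lo,len(p),rect(p),p.mean(0).round(4))
E
```

```text
t 7.6 tcp [ 0.4992 -0.2906  0.2245] toolY -68.12 z [-0.0002 -0.0004 -1.    ] F [-0.0111  0.0815 -3.5857] T [ 0.046  -0.1392  0.021 ] gap 0.176 78.32252383232117
scene 0.026 240 (array([ 466.5, -271.2]), array([86. , 97.3]), 18.9) [ 0.4753 -0.3029  0.0338]
scene 0.06 449 (array([ 452.8, -271.7]), array([76.3, 93.5]), 27.7) [ 0.4419 -0.3025  0.1123]
scene 0.185 302 (array([ 462.8, -270. ]), array([83.3, 93.6]), 21.3) [ 0.4662 -0.304   0.195 ]
top 0.026 26 (array([ 452.2, -325. ]), array([16.9, 12. ]), 44.1) [ 0.4532 -0.3238  0.0346]
top 0.06 24 (array([ 438.7, -278.9]), array([12.5, 95.5]), 12.9) [ 0.4431 -0.3019  0.123 ]
top 0.185 64 (array([ 432.8, -280.8]), array([12.9, 94.5]), 18.4) [ 0.4421 -0.3113  0.1954]
```

View pics/c1.png

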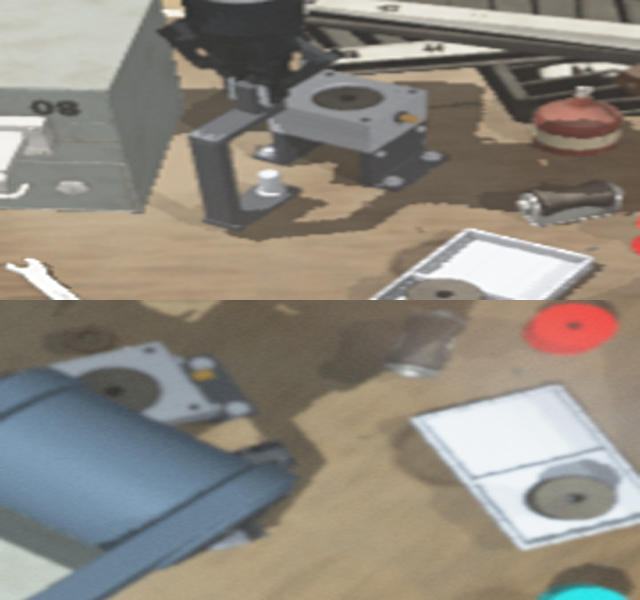

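The top half shows the rod hanging upright in the gripper with its pin at (268,182) and the leg toward the camera; the nest is just ahead. The bottom half shows only the arm over the scene. Check pin and bore in the same camera.

```bash
python3 - <<'E'
from h import *
d1=dict(np.load("scene1.npz"));d0=dict(np.load("scene0.npz"))
W=cloud(d1);z=W[...,2]
near=(np.hypot(W[...,0]-.499,W[...,1]+.2906)<.02)
p=W[near&(z>.062)&(z<.075)];print("pintop",len(p),p.mean(0).round(4),p.max(0).round(4),p.min(0).round(4),rect(p))
p=W[near&(z>.045)&(z<.066)];print("pin side",len(p),p.mean(0).round(4))
W=cloud(d0);z=W[...,2]
p=W[(np.hypot(W[...,0]-.602,W[...,1]+.2495)<.065)&(z>.12)&(z<.128)];print("block top",len(p),p.mean(0).round(4),rect(p))
g=cv2.cvtColor(d0["image"],cv2.COLOR_BGR2GRAY)
m=((g<125)&(np.hypot(W[...,0]-.602,W[...,1]+.2495)<.032)&(z>.115)).astype(np.uint8)
c=max(cv2.findContours(m,0,2)[0],key=cv2.contourArea);e=cv2.fitEllipse(c);print(e)
n=cv2.undistortPoints(np.array([[e[0]]],float),d0["mtx"],d0["dist"])[0,0];v=d0["pose"][:3,:3]@[*n,1];o=d0["pose"][:3,3];print("bore",o+v*(.122-o[2])/v[2])
E
```

```text
pintop 32 [ 0.4983 -0.2929  0.0682] [ 0.5056 -0.2848  0.0736] [ 0.4923 -0.2998  0.0634] (array([ 498.5, -291.9]), array([14.5, 13.1]), 16.4)
pin side 31 [ 0.4964 -0.295   0.0559]
block top 719 [ 0.6007 -0.2508  0.1239] (array([ 602.1, -249. ]), array([86.7, 90.4]), 22.0)
((317.2723083496094, 171.3851776123047), (3.7066190242767334, 4.817037105560303), 89.5423355102539)
bore [ 0.60228384 -0.24709029  0.122     ]
```

```bash
python3 -m crank '[{"dp":[0,0,-0.3],"angular":[0,0,0]},{"dp":[0,0,-0.3],"angular":[0,0,0]},{"dp":[0.427,0.172,0],"angular":[0,0,0]},{"dp":[0.427,0.172,0],"angular":[0,0,0]},{"dp":[0.427,0.172,0],"angular":[0,0,0]},{"dp":[0.427,0.172,0],"angular":[0,0,0]},{"dp":[0,0,0],"angular":[0,0,0]}]' && python3 -m crank '[{"dp":[0.427,0.172,0],"angular":[0,0,0]},{"dp":[0.427,0.172,0],"angular":[0,0,0]},{"dp":[0.427,0.172,0],"angular":[0,0,0]},{"dp":[0.427,0.172,0],"angular":[0,0,0]},{"dp":[0,0,0],"angular":[0,0,0]},{"dp":[0,0,0],"angular":[0,0,0]},{"dp":[0,0,0],"angular":[0,0,0]}]' >/dev/null; python3 st.py
```

```text
t: 8.4
tcp_pos: [0.5536, -0.2686, 0.2067]
tool_rot: [0.982, 0.19, 0.001, 0.001]
force: [0.5, -0.4, -3.5]
finger_gap: 0.176
gripper_force: 78.4
t 9.1 tcp [ 0.6014 -0.2488  0.2061] toolY -68.2 z [-0.0013  0.0003 -1.    ] F [-0.734  -0.0552 -4.433 ] T [ 0.0697 -0.142  -0.0239] gap 0.176 78.41951966285706
```

```bash
python3 -m crank '[{"dp":[0,0,0.15],"angular":[0,0,0]},{"dp":[0,0,0.15],"angular":[0,0,0]},{"dp":[0,0,0],"angular":[0,0,0]},{"dp":[0,0,0],"angular":[0,0,0]}]' >/dev/null; python3 st.py;  python3 -m crank '[{"dp":[0,0,0.05],"angular":[0,0,0]},{"dp":[0,0,0],"angular":[0,0,0]},{"dp":[0,0,0],"angular":[0,0,0]}]' >/dev/null; python3 st.py
```

```text
t 9.5 tcp [ 0.6021 -0.2491  0.2158] toolY -68.21 z [ 0.0007 -0.0004 -1.    ] F [ 0.4343  0.015  -3.8728] T [ 0.0452 -0.134   0.0486] gap 0.174 78.56581091880798
t 9.8 tcp [ 0.6019 -0.2488  0.2166] toolY -68.19 z [-0.0005  0.0002 -1.    ] F [ 0.9429  0.1587 -5.2692] T [ 0.0551 -0.1386 -0.0133] gap 0.174 78.73716473579407
```

```bash
python3 -m crank '[{"dp":[0,0,0.03],"angular":[0,0,0]},{"dp":[0,0,0],"angular":[0,0,0]},{"dp":[0,0,0],"angular":[0,0,0]}]' >/dev/null; python3 st.py;  python3 -m crank '[{"dp":[0,0,0.03],"angular":[0,0,0]},{"dp":[0,0,0],"angular":[0,0,0]},{"dp":[0,0,0],"angular":[0,0,0]}]' >/dev/null; python3 st.py
```

```text
t 10.1 tcp [ 0.6018 -0.2487  0.2168] toolY -68.19 z [-0.001   0.0006 -1.    ] F [  1.7623  -1.0968 -10.3587] T [-0.1337 -0.4826  0.0216] gap 0.176 78.05781483650208
t 10.4 tcp [ 0.6016 -0.2486  0.2171] toolY -68.2 z [-0.0017  0.0011 -1.    ] F [  1.5354  -1.1738 -19.738 ] T [-0.3873 -0.6487  0.0349] gap 0.177 78.08575987815857
```

Contact at tip height 62 mm, so no hole at y=0. Probe at y=-3, -6.

```bash
python3 -m crank '[{"dp":[0,0,-0.08],"angular":[0,0,0]},{"dp":[0.0375,-0.093,0],"angular":[0,0,0]},{"dp":[0,0,0.06],"angular":[0,0,0]},{"dp":[0,0,0],"angular":[0,0,0]},{"dp":[0,0,0],"angular":[0,0,0]}]' >/dev/null; python3 st.py;  python3 -m crank '[{"dp":[0,0,-0.06],"angular":[0,0,0]},{"dp":[0.0375,-0.093,0],"angular":[0,0,0]},{"dp":[0,0,0.06],"angular":[0,0,0]},{"dp":[0,0,0],"angular":[0,0,0]},{"dp":[0,0,0],"angular":[0,0,0]}]'  >/dev/null; python3 st.py
```

```text
t 10.9 tcp [ 0.6025 -0.2505  0.2169] toolY -68.2 z [-0.0022  0.0026 -1.    ] F [  0.9278   1.8587 -18.1051] T [ 0.7673 -0.3086  0.0208] gap 0.177 78.71591448783875
t 11.4 tcp [ 0.6038 -0.254   0.2169] toolY -68.2 z [-0.0017  0.0014 -1.    ] F [ -0.0007   2.0744 -20.0747] T [ 0.8226 -0.1702  0.0209] gap 0.174 78.68727922439575
```

```bash
python3 -m crank '[{"dp":[0,0,-0.12],"angular":[0,0,0]},{"dp":[0,0,0],"angular":[0,0,0]},{"dp":[0.0375,-0.093,0],"angular":[0,0,0]},{"dp":[0,0,0],"angular":[0,0,0]},{"dp":[0,0,0.11],"angular":[0,0,0]},{"dp":[0,0,0],"angular":[0,0,0]},{"dp":[0,0,0],"angular":[0,0,0]}]' >/dev/null; python3 st.py;  python3 -m crank '[{"dp":[0,0,-0.11],"angular":[0,0,0]},{"dp":[0,0,0],"angular":[0,0,0]},{"dp":[0.12,-0.297,0],"angular":[0,0,0]},{"dp":[-0.22,0.544,0],"angular":[0,0,0]},{"dp":[-0.0125,0.032,0],"angular":[0,0,0]},{"dp":[0,0,0],"angular":[0,0,0]},{"dp":[0,0,0],"angular":[0,0,0]}]'  >/dev/null; python3 st.py
```

```text
t 12.1 tcp [ 0.6062 -0.2581  0.2168] toolY -68.2 z [ 0.0016 -0.0017 -1.    ] F [  3.8474  -3.1891 -18.1571] T [-0.9348 -1.266   0.0085] gap 0.174 79.55223441123962
t 12.8 tcp [ 0.6027 -0.2497  0.2151] toolY -68.19 z [ 0.0015 -0.0014 -1.    ] F [-0.5434 -0.0665 -4.3822] T [ 0.0021 -0.1128  0.0155] gap 0.181 81.82793855667114
```

```bash
P='[{"dp":[0,0,0],"angular":[0,0,0]}]'; python3 -m crank '[{"dp":[-0.0375,0.093,0],"angular":[0,0,0]},{"dp":[0,0,0],"angular":[0,0,0]},{"dp":[0,0,0.1],"angular":[0,0,0]},{"dp":[0,0,0],"angular":[0,0,0]},{"dp":[0,0,0],"angular":[0,0,0]}]' >/dev/null; python3 st.py;  python3 -m crank '[{"dp":[0,0,-0.1],"angular":[0,0,0]},{"dp":[0,0,0],"angular":[0,0,0]},{"dp":[-0.0375,0.093,0],"angular":[0,0,0]},{"dp":[0,0,0],"angular":[0,0,0]},{"dp":[0,0,0.1],"angular":[0,0,0]},{"dp":[0,0,0],"angular":[0,0,0]},{"dp":[0,0,0],"angular":[0,0,0]}]'  >/dev/null; python3 st.py
```

```text
t 13.3 tcp [ 0.6008 -0.2458  0.2174] toolY -68.2 z [-0.0003  0.0005 -1.    ] F [ 0.1596  0.2051 -5.0129] T [ 0.2978 -0.0169 -0.009 ] gap 0.173 81.76720976829529
t 14.0 tcp [ 0.6    -0.2434  0.2178] toolY -68.2 z [ 0.0007 -0.0005 -1.    ] F [ 0.112   0.4528 -4.6231] T [ 0.0754 -0.1256 -0.0871] gap 0.178 81.73356413841248
```

```bash
python3 -m crank '[{"dp":[0,0,0.03],"angular":[0,0,0]},{"dp":[0,0,0],"angular":[0,0,0]},{"dp":[0,0,0],"angular":[0,0,0]}]' >/dev/null; python3 st.py;  python3 -m crank '[{"dp":[0,0,0.03],"angular":[0,0,0]},{"dp":[0,0,0],"angular":[0,0,0]},{"dp":[0,0,0],"angular":[0,0,0]}]'  >/dev/null; python3 st.py
```

```text
t 14.3 tcp [ 0.5998 -0.2433  0.2183] toolY -68.2 z [ 0. -0. -1.] F [ 0.0604 -1.0182 -3.2192] T [ 0.0163 -0.1956 -0.0414] gap 0.171 81.74612760543823
t 14.6 tcp [ 0.5998 -0.2433  0.2192] toolY -68.19 z [-0.  0. -1.] F [ 0.3016 -0.5284 -4.0082] T [ 0.0542 -0.0958 -0.0101] gap 0.177 81.77794575691223
```

The pin is in the hole at y≈+6 mm. Ease up, watching side forces.

```bash
python3 -m crank '[{"dp":[0,0,0.03],"angular":[0,0,0]},{"dp":[0,0,0],"angular":[0,0,0]},{"dp":[0,0,0],"angular":[0,0,0]}]' >/dev/null; python3 st.py;  python3 -m crank '[{"dp":[0,0,0.03],"angular":[0,0,0]},{"dp":[0,0,0],"angular":[0,0,0]},{"dp":[0,0,0],"angular":[0,0,0]}]'  >/dev/null; python3 st.py
```

```text
t 14.9 tcp [ 0.5998 -0.2433  0.2201] toolY -68.19 z [-0.0001 -0.     -1.    ] F [-0.5072  0.8757 -4.6296] T [ 0.0455 -0.0942 -0.0116] gap 0.172 81.7756462097168
t 15.2 tcp [ 0.5998 -0.2433  0.221 ] toolY -68.19 z [-0.0001 -0.0001 -1.    ] F [-0.3697 -0.0877 -4.563 ] T [ 0.0141 -0.0963  0.053 ] gap 0.18 81.77793502807617
```

```bash
python3 -m crank '[{"dp":[0,0,0.05],"angular":[0,0,0]},{"dp":[0,0,0.04],"angular":[0,0,0]},{"dp":[0,0,0],"angular":[0,0,0]}]' >/dev/null; python3 st.py;  python3 -m crank '[{"dp":[0,0,0.03],"angular":[0,0,0]},{"dp":[0,0,0.03],"angular":[0,0,0]},{"dp":[0,0,0],"angular":[0,0,0]}]'  >/dev/null; python3 st.py
```

```text
t 15.5 tcp [ 0.5998 -0.2434  0.224 ] toolY -68.19 z [ 0.     -0.0003 -1.    ] F [-0.1097  0.4706 -4.8863] T [-0.0132  0.0422 -0.0243] gap 0.173 81.82666182518005
t 15.8 tcp [ 0.5996 -0.2431  0.2248] toolY -68.2 z [-0.0008  0.0006 -1.    ] F [ 0.2974  0.7986 -8.4504] T [-0.0494 -0.1367  0.0268] gap 0.176 81.25927090644836
```

Roller contact at the expected height; push up.

```bash
python3 -m crank '[{"dp":[0,0,0.04],"angular":[0,0,0]},{"dp":[0,0,0.04],"angular":[0,0,0]},{"dp":[0,0,0.04],"angular":[0,0,0]},{"dp":[0,0,0],"angular":[0,0,0]}]' >/dev/null; python3 st.py;  python3 -m crank '[{"dp":[0,0,0.04],"angular":[0,0,0]},{"dp":[0,0,0.04],"angular":[0,0,0]},{"dp":[0,0,0.04],"angular":[0,0,0]},{"dp":[0,0,0.04],"angular":[0,0,0]},{"dp":[0,0,0],"angular":[0,0,0]}]'  >/dev/null; python3 st.py
```

```text
t 16.2 tcp [ 0.5994 -0.2428  0.2286] toolY -68.19 z [-0.0016  0.0014 -1.    ] F [ -0.3589   0.4787 -11.8656] T [ 0.236  -0.0438 -0.0487] gap 0.18 80.58850407600403
t 16.7 tcp [ 0.5997 -0.243   0.2344] toolY -68.19 z [-0.0004  0.0005 -1.    ] F [ -0.5547   1.2748 -10.4613] T [0.4438 0.1712 0.0401] gap 0.173 80.77086210250854
```

```bash
python3 -m crank '[{"dp":[0,0,0.04],"angular":[0,0,0]},{"dp":[0,0,0.04],"angular":[0,0,0]},{"dp":[0,0,0.04],"angular":[0,0,0]},{"dp":[0,0,0.04],"angular":[0,0,0]},{"dp":[0,0,0.04],"angular":[0,0,0]},{"dp":[0,0,0],"angular":[0,0,0]}]' >/dev/null; python3 st.py;  python3 -m crank '[{"dp":[0,0,0.04],"angular":[0,0,0]},{"dp":[0,0,0.04],"angular":[0,0,0]},{"dp":[0,0,0.04],"angular":[0,0,0]},{"dp":[0,0,0.04],"angular":[0,0,0]},{"dp":[0,0,0.03],"angular":[0,0,0]},{"dp":[0,0,0],"angular":[0,0,0]}]'  >/dev/null; python3 st.py
python3 - <<'E'
from station import vision
from h import *
d=vision.snapshot("scene");cv2.imwrite("pics/s2.png",cv2.resize(d["image"][130:260,230:400],(680,520),interpolation=2))
W=cloud(d);z=W[...,2];p=W[(np.hypot(W[...,0]-.602,W[...,1]+.249)<.035)&(z>.13)&(z<.17)]
print(len(p),np.percentile(p[:,2],[50,80,95]))
E
```

```text
t 17.3 tcp [ 0.5998 -0.2433  0.2403] toolY -68.19 z [ 0.0001 -0.0001 -1.    ] F [ -0.7369   0.5176 -10.7044] T [0.4251 0.307  0.0159] gap 0.174 80.72374820709229
t 17.9 tcp [ 0.5999 -0.2433  0.246 ] toolY -68.19 z [ 0.0002 -0.0002 -1.    ] F [ -0.7333   1.032  -10.6282] T [ 0.3449  0.3108 -0.003 ] gap 0.172 80.73474168777466
242 [0.14310783 0.14501196 0.14648096]
```

View pics/s2.png

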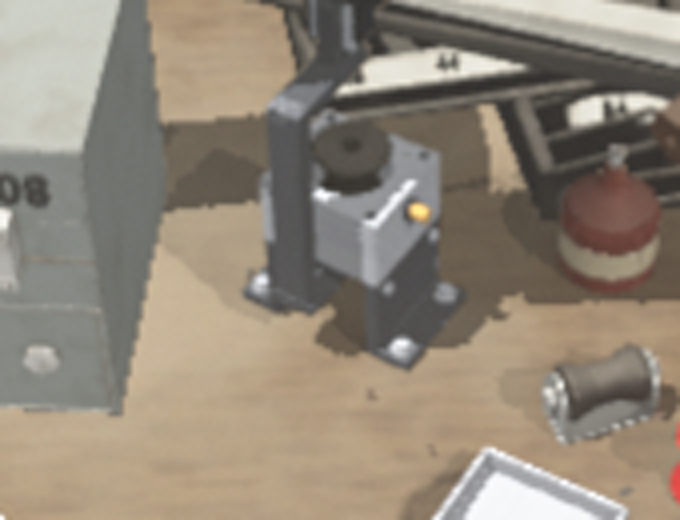

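The picture shows the roller standing flat and proud at (350,150), with the leg clear of the block. Its top measures about 0.1435–0.145 m, roughly 20 mm proud. Withdraw.

```bash
python3 -m crank '[{"dp":[0,0,-0.1],"angular":[0,0,0]},{"dp":[0,0,-0.15],"angular":[0,0,0]},{"dp":[0,0,-0.15],"angular":[0,0,0]},{"dp":[0,0,-0.15],"angular":[0,0,0]},{"dp":[0,0,-0.15],"angular":[0,0,0]},{"dp":[0,0,-0.15],"angular":[0,0,0]},{"dp":[0,0,-0.15],"angular":[0,0,0]},{"dp":[0,0,-0.15],"angular":[0,0,0]},{"dp":[0,0,-0.15],"angular":[0,0,0]},{"dp":[0,0,0],"angular":[0,0,0]},{"dp":[0,0,0],"angular":[0,0,0]}]' >/dev/null; python3 st.py
```

```text
t 19.05 tcp [ 0.6    -0.2432  0.2065] toolY -68.19 z [ 0.0002  0.     -1.    ] F [ 0.3716  0.6571 -4.2782] T [ 0.0267 -0.1243 -0.0413] gap 0.174 81.68395400047302
```

```bash
python3 -m crank '[{"dp":[-0.4,-0.162,0],"angular":[0,0,0]},{"dp":[-0.4,-0.162,0],"angular":[0,0,0]},{"dp":[-0.4,-0.162,0],"angular":[0,0,0]},{"dp":[-0.4,-0.162,0],"angular":[0,0,0]},{"dp":[-0.4,-0.162,0],"angular":[0,0,0]},{"dp":[-0.4,-0.162,0],"angular":[0,0,0]},{"dp":[-0.4,-0.162,0],"angular":[0,0,0]},{"dp":[-0.4,-0.162,0],"angular":[0,0,0]},{"dp":[-0.4,-0.162,0],"angular":[0,0,0]},{"dp":[-0.4,-0.162,0],"angular":[0,0,0]},{"dp":[0,0,0],"angular":[0,0,0]},{"dp":[0,0,-0.1],"angular":[0,0,0]},{"dp":[0,0,-0.05],"angular":[0,0,0]},{"dp":[0,0,0],"angular":[0,0,0]},{"dp":[0,0,0],"angular":[0,0,0]}]' >/dev/null; python3 st.py
```

```text
t 20.55 tcp [ 0.4802 -0.2916  0.2019] toolY -68.15 z [-0.      0.0002 -1.    ] F [-0.2797  0.3277 -4.2551] T [ 0.0178 -0.1571 -0.0105] gap 0.174 81.80342316627502
```

```bash
python3 -m crank '[{"dp":[0,0,-0.03],"angular":[0,0,0]},{"dp":[0,0,0],"angular":[0,0,0]},{"dp":[0,0,0],"angular":[0,0,0]}]' >/dev/null; python3 st.py
```

```text
t 20.85 tcp [ 0.4799 -0.2918  0.2012] toolY -68.18 z [-0.  0. -1.] F [-0.0788  0.8421 -4.3471] T [ 0.0792 -0.1178  0.0148] gap 0.172 81.80394887924194
```

```bash
python3 -m crank '[{"dp":[0,0,-0.03],"angular":[0,0,0]},{"dp":[0,0,0],"angular":[0,0,0]},{"dp":[0,0,0],"angular":[0,0,0]}]' >/dev/null; python3 st.py
```

```text
t 21.15 tcp [ 0.4801 -0.292   0.2007] toolY -68.2 z [ 0.0007 -0.0004 -1.    ] F [-0.3529  0.4251 -0.4315] T [ 0.1762 -0.1716  0.0127] gap 0.173 82.28285908699036
```

Foot is on the bench. Release and rise.

```bash
python3 -m crank '[{"dp":[0,0,0],"angular":[0,0,0]},{"dp":[0,0,0],"angular":[0,0,0]},{"dp":[0,0,0],"angular":[0,0,0]},{"dp":[0,0,0],"angular":[0,0,0]},{"dp":[0,0,0],"angular":[0,0,0]},{"dp":[0,0,0.5],"angular":[0,0,0]},{"dp":[0,0,0.8],"angular":[0,0,0]},{"dp":[0,0,0.9],"angular":[0,0,0]},{"dp":[0,0,0.6],"angular":[0,0,0]},{"dp":[0,0,0],"angular":[0,0,0]},{"dp":[0,0,0],"angular":[0,0,0]}]' 0 >/dev/null; python3 st.py
python3 - <<'E'
from station import vision
from h import *
d=vision.snapshot("scene");cv2.imwrite("pics/s3.png",cv2.resize(d["image"][110:290,220:400],(600,600),interpolation=2))
W=cloud(d);z=W[...,2]
p=W[(np.hypot(W[...,0]-.602,W[...,1]+.249)<.035)&(z>.138)&(z<.16)];print("roller",len(p),np.percentile(p[:,2],[20,50,80]),p.mean(0),rect(p))
p=W[(np.hypot(W[...,0]-.48,W[...,1]+.292)<.03)&(z>.212)&(z<.225)];print("lug",len(p),p.mean(0),rect(p))
E
```

```text
t 22.25 tcp [ 0.4796 -0.2917  0.2841] toolY -68.19 z [-0. -0. -1.] F [ 0.2929  0.3275 -0.6086] T [0.0212 0.0308 0.0644] gap 1.004 0.0
roller 212 [0.14032452 0.1417992  0.14341528] [ 0.5993429  -0.25036236  0.14192503] (array([ 599.1, -249.5]), array([51.2, 50.5]), 8.4)
lug 86 [ 0.47995164 -0.29403251  0.21795485] (array([ 480.9, -292.3]), array([33.2, 17.7]), 19.6)
```

View pics/s3.png

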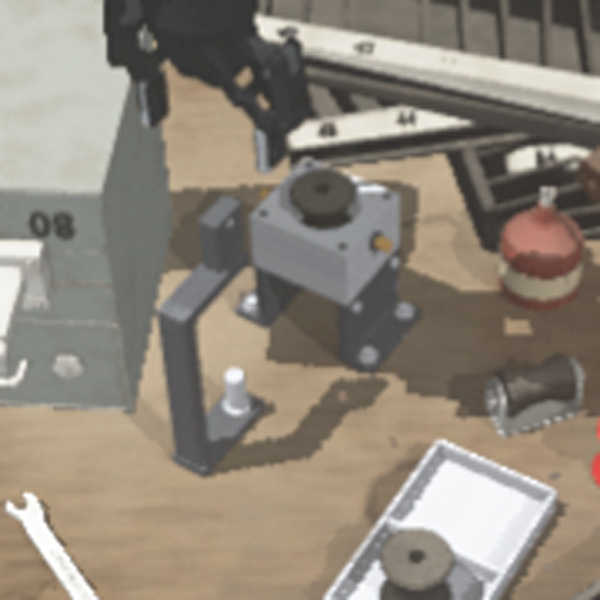

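Rod stands upright at (210,390), roller proud at (322,195). Go over the roller and down to TCP z≈0.143.

```bash
python3 -m crank '[{"dp":[0.68,0.235,0],"angular":[0,0,0]},{"dp":[0.68,0.235,0],"angular":[0,0,0]},{"dp":[0.68,0.235,0],"angular":[0,0,0]},{"dp":[0.68,0.235,0],"angular":[0,0,0]},{"dp":[0.68,0.235,0],"angular":[0,0,0]},{"dp":[0.68,0.235,0],"angular":[0,0,0]},{"dp":[0,0,-0.8],"angular":[0,0,0]},{"dp":[0,0,-0.8],"angular":[0,0,0]},{"dp":[0,0,-0.8],"angular":[0,0,0]},{"dp":[0,0,-0.8],"angular":[0,0,0]},{"dp":[0,0,-0.6],"angular":[0,0,0]},{"dp":[0,0,-0.4],"angular":[0,0,0]},{"dp":[0,0,-0.2],"angular":[0,0,0]},{"dp":[0,0,0],"angular":[0,0,0]},{"dp":[0,0,0],"angular":[0,0,0]},{"dp":[0,0,0],"angular":[0,0,0]}]' 0 30 >/dev/null; python3 st.py
```

```text
t 23.9 tcp [ 0.6029 -0.25    0.1535] toolY -68.19 z [ 0.0019 -0.0012 -1.    ] F [0.3197 0.3482 0.009 ] T [-0.0082 -0.0136  0.036 ] gap 1.0 0.0
```

```bash
python3 -m crank '[{"dp":[-0.02,0.01,-0.2],"angular":[0,0,0]},{"dp":[0,0,-0.14],"angular":[0,0,0]},{"dp":[0,0,0],"angular":[0,0,0]},{"dp":[0,0,0],"angular":[0,0,0]}]' 0 30 >/dev/null; python3 st.py;python3 -m crank '[{"dp":[0,0,0],"angular":[0,0,0]},{"dp":[0,0,0],"angular":[0,0,0]},{"dp":[0,0,0],"angular":[0,0,0]},{"dp":[0,0,0],"angular":[0,0,0]},{"dp":[0,0,0],"angular":[0,0,0]}]' 1 30 >/dev/null; python3 st.py
```

```text
t 24.3 tcp [ 0.6015 -0.2492  0.1419] toolY -68.19 z [-0.0004  0.0003 -1.    ] F [-0.4462 -0.1663 -0.0542] T [-0.0267  0.0343 -0.0215] gap 1.0 0.0
t 24.8 tcp [ 0.6011 -0.2481  0.142 ] toolY -68.2 z [-0.0013  0.0021 -1.    ] F [-0.9683  4.6472  2.0296] T [ 0.8501  0.2558 -0.0976] gap 0.587 33.60729690267135
```

```bash
python3 -m crank '[{"dp":[-0.015,0.035,0],"angular":[0,0,0]},{"dp":[0,0,0],"angular":[0,0,0]},{"dp":[0,0,0],"angular":[0,0,0]}]' 1 60 >/dev/null; python3 st.py;python3 -m crank '[{"dp":[0,0,0.05],"angular":[0,0,0]},{"dp":[0,0,0.08],"angular":[0,0,0]},{"dp":[0,0,0.1],"angular":[0,0,0]},{"dp":[0,0,0.1],"angular":[0,0,0]},{"dp":[0,0,0],"angular":[0,0,0]}]' 1 60 >/dev/null; python3 st.py
```

```text
t 25.1 tcp [ 0.6011 -0.248   0.1419] toolY -68.2 z [-0.0002  0.0005 -1.    ] F [-0.6311  3.374   0.244 ] T [ 0.6492  0.1222 -0.044 ] gap 0.571 62.58661271487654
t 25.6 tcp [ 0.6007 -0.248   0.1526] toolY -68.2 z [-0.0012  0.0006 -1.    ] F [-1.4356  2.2685 -3.3608] T [ 0.7054  0.217  -0.0464] gap 0.572 64.40234065696131
```

```bash
python3 -m crank '[{"dp":[0,0,0.15],"angular":[0,0,0]},{"dp":[0,0,0.15],"angular":[0,0,0]},{"dp":[0,0,0.2],"angular":[0,0,0]},{"dp":[0,0,0.25],"angular":[0,0,0]},{"dp":[0,0,0.3],"angular":[0,0,0]},{"dp":[0,0,0.4],"angular":[0,0,0]},{"dp":[0,0,0.5],"angular":[0,0,0]},{"dp":[0,0,0.4],"angular":[0,0,0]},{"dp":[0,0,0],"angular":[0,0,0]},{"dp":[0,0,0],"angular":[0,0,0]}]' >/dev/null; python3 st.py
python3 - <<'E'
from station import vision
from h import *
d=vision.snapshot("scene");cv2.imwrite("pics/s4.png",cv2.resize(d["image"][90:300,220:430],(600,600),interpolation=2))
d=vision.snapshot("top");W=cloud(d);z=W[...,2]
m=np.zeros(z.shape,np.uint8);m[160:260,325:412]=((z>.015)&(z<.03))[160:260,325:412]
n,l,st,_=cv2.connectedComponentsWithStats(m);i=1+st[1:,4].argmax();print("tray",rect(W[l==i]))
E
```

```text
t 26.6 tcp [ 0.6014 -0.2486  0.2233] toolY -68.2 z [ 0.0013 -0.0011 -1.    ] F [-0.8018  0.1312 -3.0028] T [-0.0526  0.0078 -0.057 ] gap 0.574 64.66884242880042
tray (array([ 521.3, -499.8]), array([168.4, 101. ]), 22.5)
```

View pics/s4.png

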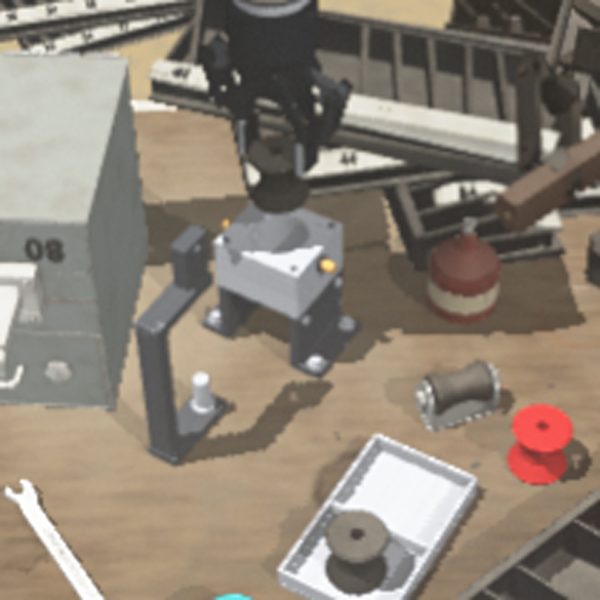

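Roller held upright at (277,180), clear of the nest. Carry to the tray spot (0.559,-0.484) and descend to ~15 mm above the floor.

```bash
python3 -m crank '[{"dp":[-0.156,-0.5,0],"angular":[0,0,0]},{"dp":[-0.156,-0.87,0],"angular":[0,0,0]},{"dp":[-0.156,-0.97,0],"angular":[0,0,0]},{"dp":[-0.156,-0.97,0],"angular":[0,0,0]},{"dp":[-0.156,-0.97,0],"angular":[0,0,0]},{"dp":[-0.156,-0.97,0],"angular":[0,0,0]},{"dp":[-0.156,-0.97,0],"angular":[0,0,0]},{"dp":[-0.156,-0.87,0],"angular":[0,0,0]},{"dp":[-0.156,-0.5,0],"angular":[0,0,0]},{"dp":[0,-0.25,0],"angular":[0,0,0]},{"dp":[0,0,-0.6],"angular":[0,0,0]},{"dp":[0,0,-0.8],"angular":[0,0,0]},{"dp":[0,0,-0.8],"angular":[0,0,0]},{"dp":[0,0,-0.8],"angular":[0,0,0]},{"dp":[0,0,-0.7],"angular":[0,0,0]},{"dp":[0,0,-0.6],"angular":[0,0,0]},{"dp":[0,0,-0.4],"angular":[0,0,0]},{"dp":[0,0,-0.3],"angular":[0,0,0]},{"dp":[0,0,0],"angular":[0,0,0]},{"dp":[0,0,0],"angular":[0,0,0]}]' >/dev/null; python3 st.py
```

```text
t 28.7 tcp [ 0.5595 -0.4838  0.0731] toolY -68.19 z [ 0.0008 -0.0009 -1.    ] F [-0.4842  0.6904 -0.8148] T [ 0.0537  0.0244 -0.0114] gap 0.574 64.62688267041813
```

```bash
python3 -m crank '[{"dp":[0,0,-0.3],"angular":[0,0,0]},{"dp":[0,0,-0.2],"angular":[0,0,0]},{"dp":[0,0,-0.08],"angular":[0,0,0]},{"dp":[0,0,0],"angular":[0,0,0]},{"dp":[0,0,0],"angular":[0,0,0]}]' >/dev/null; python3 st.py; python3 -m crank '[{"dp":[0,0,-0.04],"angular":[0,0,0]},{"dp":[0,0,0],"angular":[0,0,0]},{"dp":[0,0,0],"angular":[0,0,0]}]' >/dev/null; python3 st.py
```

```text
t 29.2 tcp [ 0.56   -0.4837  0.0579] toolY -68.2 z [ 0.0019 -0.0012 -1.    ] F [-0.3625  1.6365  8.1753] T [ 0.5493  0.2931 -0.0229] gap 0.575 65.71403475306397
t 29.5 tcp [ 0.5601 -0.4837  0.0578] toolY -68.2 z [ 0.0022 -0.0013 -1.    ] F [-1.5231  2.7153 12.5445] T [0.8545 0.4775 0.0012] gap 0.574 66.10426210765581
```

```bash
python3 - <<'E'
from station import vision
from h import *
d=vision.snapshot("scene");cv2.imwrite("pics/s5.png",cv2.resize(d["image"][190:330,290:430],(600,600),interpolation=2))
E
```

```text
(no output)
```

View pics/s5.png

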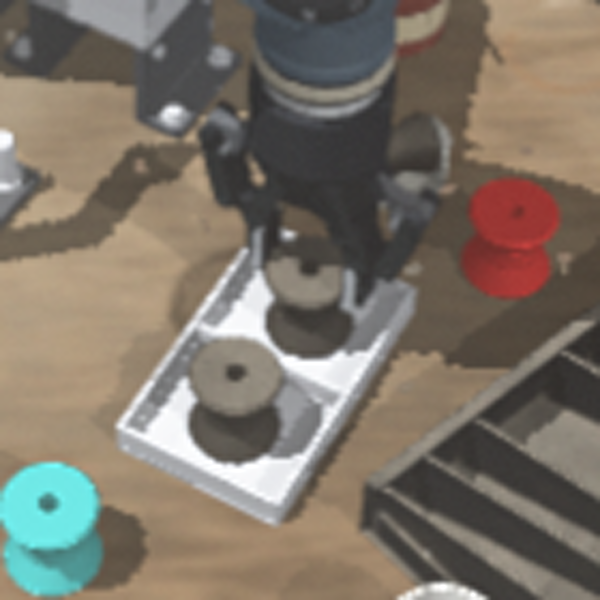

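The roller is centred on the floor of the empty half at (308,310), inside all walls. Release and rise.

```bash
python3 -m crank '[{"dp":[0,0,0.03],"angular":[0,0,0]},{"dp":[0,0,0],"angular":[0,0,0]}]' >/dev/null; python3 -m crank '[{"dp":[0,0,0],"angular":[0,0,0]},{"dp":[0,0,0],"angular":[0,0,0]},{"dp":[0,0,0],"angular":[0,0,0]},{"dp":[0,0,0],"angular":[0,0,0]},{"dp":[0,0,0.3],"angular":[0,0,0]},{"dp":[0,0,0.7],"angular":[0,0,0]},{"dp":[0,0,0.9],"angular":[0,0,0]},{"dp":[0,0,0.9],"angular":[0,0,0]},{"dp":[0,0,0.9],"angular":[0,0,0]},{"dp":[0,0,0.9],"angular":[0,0,0]},{"dp":[0,0,0.6],"angular":[0,0,0]},{"dp":[0,0,0],"angular":[0,0,0]},{"dp":[0,0,0],"angular":[0,0,0]}]' 0 >/dev/null; python3 st.py
python3 - <<'E'
from station import vision
from h import *
d=vision.snapshot("scene");cv2.imwrite("pics/s6.png",cv2.resize(d["image"][110:350,220:460],(600,600),interpolation=2))
W=cloud(d);z=W[...,2]
p=W[(np.hypot(W[...,0]-.559,W[...,1]+.484)<.04)&(z>.048)&(z<.065)];print("roller",len(p),np.percentile(p[:,2],[10,50,90]),rect(p))
p=W[(np.hypot(W[...,0]-.48,W[...,1]+.292)<.03)&(z>.212)&(z<.225)];print("lug",len(p),p.mean(0),rect(p))
E
```

```text
t 31.05 tcp [ 0.559  -0.4833  0.211 ] toolY -68.2 z [ 0.0002 -0.0002 -1.    ] F [ 0.2401 -0.4654  0.175 ] T [-0.01   -0.0109 -0.0508] gap 1.004 0.0
roller 293 [0.05217826 0.05501506 0.05796558] (array([ 561.5, -487.1]), array([51.4, 50.9]), 46.7)
lug 89 [ 0.47983429 -0.29400774  0.21764324] (array([ 480.4, -293. ]), array([34.7, 16.5]), 23.8)
```

View pics/s6.png

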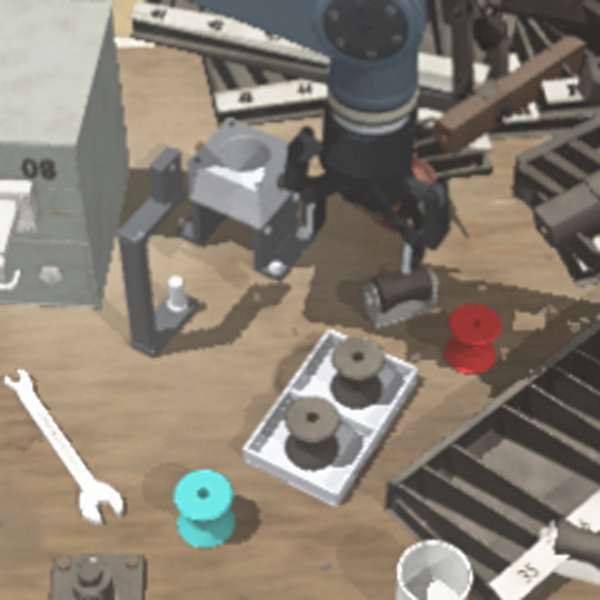

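The roller stands upright in the empty half at (358,365), the rod stands on the bench at (160,290), and everything else looks undisturbed.

```bash
python3 -c "
from station import order
print(order.sign_off())"
```

```text
the job is handed in; nothing more can be done
None
```

The job is handed in at about 31 s: the roller was pushed about 19–20 mm proud through the hole found at y ≈ +6 mm, the rod stands upright on the bench clear of the nest, and the roller stands upright in the tray's empty half; while feeling for the hole, one mistyped row sent the lowered rod briefly toward a side plate, and I saw no contact force afterwards.

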